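Load two steel blanks into an inclined spring magazine

ROBOT

A 6-joint arm with a two-finger parallel gripper is mounted at the origin on a cart in front of the work surface, level with it; the furniture and walls round the work are solid. World frame = base frame: x ahead of the robot, y to its left, z up, the work surface at z = 0. Lengths are in mm, angles in rad, forces in N, time in s.
With the tool pointing down it reaches from about 300 to 775 mm from the base axis. Payload 14.6 kg.
Tool frame: the origin (TCP) lies midway between the tips of the shut fingers; the grasp point (between the pads) lies 19 mm behind it; z points along the fingers, y is the line along which they close (so a half turn about z gives the same grasp; the last joint's range is limited). The gripper opens to 85 mm and grips with 20 to 120 N. Pads are 22 mm wide; open, the fingers measure 114 mm over their backs; the gripper's body (76 mm by 85 mm) begins 54 mm behind the grasp point. The pads swing forward as they close: fully open they stand 13 mm farther back than shut.
Start: joints at [-1.277, 0.3, 1.521, -0, 1.321, -0.067], TCP at [194.155, -514.581, 231.281] pointing down, gripper open.
Joint ranges: [-3.03, 3.03], [-0.79, 2.21], [0.23, 2.52], [-1.04, 4.18], [0, 3.07], [-2.55, 2.55]. Speed limits (rad/s): [2.22, 2.22, 2.57, 3.14, 3.14, 3.14].

INTERFACE

Orientations are given as a unit quaternion [w, x, y, z].
In Python, from rig import bot, imaging, kin, claw gives the robot as it stands (bot), with the cameras (imaging), the kinematics (kin) and the gripper (claw). Calls block until the motion is done:
- bot.move_to(position, orientation): joint-space move of the TCP to a pose.
- bot.servo_line(position, attitude=None, speed=150, until_force=None): straight line of the TCP; attitude=None keeps the orientation; speed is the mean speed in mm/s. With until_force (N) it stops when the force on the tool has changed by that much, and returns True; else False.
- bot.move_joints(angles): joint-space move.
- claw.move_gripper(opening, grip_force=None): finger opening in mm; grip_force is the grip in N (None keeps the last); returns when the fingers have stopped.
- bot.dwell(seconds).
- kin.ik(position, orientation): joint angles nearest the present ones, or None.
- bot.read_state(): the state.
- imaging.read_camera(name): name is "scene" or "top" or "wrist"; returns a dict with "image" (384x512x3 uint8, blue, green, red), "fovy" (degrees; the focal length in pixels is half the picture's height over the tangent of half this angle, whatever the lens; pixels are square), "cx", "cy" (the principal point, pixels), "k1" (the pictures are not rectified: a ray, as slopes to the right and down, at radius r is drawn at 1 + k1 r^2 times it, then the intrinsics apply), "eye" and "attitude" of the camera in the world; the wrist camera has in their place "mount" (4x4, takes a point from camera to tool coordinates, whose origin is the TCP and whose axes are the flange's). Camera axes: x right, y down, z forward; pixel columns grow to the right and rows downward; lengths in mm; the calibration is good to about 2 mm. A picture is of the moment at which its call begins: read the wrist's pose just before it. There is no depth.
A pose or a line that the arm cannot do raises bot.MotionError and nothing moves.
- bot.finish_job(): hands the job in; it is judged then, once.
The state is a dict: "clock": time; "joint_positions": joint angles; "qvel": joint speeds; "effort": joint torques, N m; "ee_pos": TCP position; "tool_rot": TCP orientation; "ft_force": force on the tool from outside, world axes, zero at the start; "moment": the same for the moment, N m; "grip_width": finger opening in mm; "grip_force": force on a finger pad.
Only numpy, scipy, OpenCV 4.12 (cv2) and the standard library are available. Lean on these libraries where they do the work, as an engineer would, in place of code of your own. Each camera call takes 0.05 s, during which the arm holds its last target. There are 200 camera calls.

TASK

Load both loose steel blanks into the green spring magazine, one after the other: push each one flat down against the orange follower, square to the tilted mouth, until both brass catches snap out over its ends and hold it in. Leave both blanks held behind the catches with nothing touching them, and do not shift the wood block or the tape measure.

Things in the scene. Friction and masses are not known exactly. Their poses are not given: they have to be found in the camera images.
- head: green pocket of the spring magazine. Origin: centre of its mouth, in the plane of the catches' undersides, 95 mm above the bench. z points out of the mouth, up and leaning 30 deg from vertical to the robot: push blanks along -z, tool leaning 30 deg. y level along the mouth, x across it, rising away from the robot. Pocket 34 mm in x, 113 mm in y, 39 mm deep below the origin.
- finger_gap (a point): middle of the mouth (at head's origin). For |y| < 30 mm both long sides are cut away down to 23 mm below it: room for fingers that hold a blank across its width at mid-length. At |y| 30 to 57 mm the long sides stand 3 mm above it, with steel lead-in flares up to 18 mm above that widen to 50 mm.
- catch_l (a joint): brass spring catch at the +y end of the mouth: m pushed outward, 0 (out over the pocket) to 0.010; 0.6 N at 0, 1.4 N at 0.010. At 0 its tip is at head y = 50 mm; flat underside at z = 0, sloping lead-in face from z = 2 mm up to 18 mm at y = 59 mm; 20 mm wide in x. Snaps back to 0 once the blank's top is some 3 mm below z = 0. Its green bracket reaches to y = 97 mm.
- catch_r (a joint): the same catch at the -y end, its tip at head y = -50 mm. Pushing a blank in past both catches and against the follower takes about 8 to 16 N (held by its edges alone, a thin blank may tip end to end in the grip, so push on well past the snap, or press the higher end down); then the follower lifts it against the catches' undersides. The second blank goes on top of the first.
- follower (a joint): orange sprung plate that fills the pocket: m pressed down along head -z; 0 when empty (its top 1 mm below the catches' undersides), about 0.005 with one blank in, 0.011 with two, 0.034 at the bottom. Spring 7 N at 0, growing 0.6 N per 10 mm.
- foot (a point): centre of the magazine's dark steel foot plate, 130 x 170 x 10 mm, screwed to the bench; the point is on the bench. The head's origin is 45 mm nearer the robot than this, 95 mm up.
- blank_a: bare steel flat-bar blank with a drilled hole near one end, 30 x 110 x 6 mm, about 0.15 kg, lying flat on the bench. Origin: centre of its underside; x across the 30 mm width, y along the 110 mm length, z up through the thickness. Either face and either end may lead.
- blank_b: the second steel blank, the same as blank_a
- blank_a_mid (a point): centre of blank_a (3 mm above its origin)
- blank_b_mid (a point): centre of blank_b (3 mm above its origin)
- wood_block: beech block 45 x 100 x 40 mm (length along its y) lying near the blanks; origin centre of its underside; leave alone
- tape_measure: yellow tape measure, 35 x 88 x 64 mm, standing behind the blanks; origin centre of its underside; leave alone

How it is judged (in metres and radians):
On the way, in this order (a step that is already met when the one before it is completed fails the run):
1. one blank, whichever, is held in the magazine behind both catches (((z of blank_a_mid in the frame of head between -0.032 and -0.0012 m and x of blank_a_mid in the frame of head between -0.006 and 0.006 m and y of blank_a_mid in the frame of head between -0.006 and 0.006 m and angle between the z axis of blank_a and the z axis of head, either way round below 0.06 rad) or (z of blank_b_mid in the frame of head between -0.032 and -0.0012 m and x of blank_b_mid in the frame of head between -0.006 and 0.006 m and y of blank_b_mid in the frame of head between -0.006 and 0.006 m and angle between the z axis of blank_b and the z axis of head, either way round below 0.06 rad))), for 0.2 s.
2. both blanks are held in the magazine (z of blank_a_mid in the frame of head between -0.032 and -0.0012 m and x of blank_a_mid in the frame of head between -0.006 and 0.006 m and y of blank_a_mid in the frame of head between -0.006 and 0.006 m and angle between the z axis of each of blank_a, blank_b and the z axis of head, either way round below 0.06 rad and z of blank_b_mid in the frame of head between -0.032 and -0.0012 m and x of blank_b_mid in the frame of head between -0.006 and 0.006 m and y of blank_b_mid in the frame of head between -0.006 and 0.006 m), for 0.2 s.
At the end, for the whole second after the job is handed in: Both blanks lie in the pocket behind the catches: each blank's centre more than 1.2 mm (and at most 32 mm) below the catches' undersides, within 6 mm of the mouth's centre line in x and y, flat to the mouth within 0.06 rad, at rest and let go (all of step 2 and linear speed of each of blank_a, blank_b below 0.02 m/s); the robot touches nothing.
It fails at once if the wood block is shifted by more than 20 mm (distance of wood_block from where it was at the start of the episode above 0.02 m).
It fails at once if the tape measure is shifted by more than 20 mm (distance of tape_measure from where it was at the start of the episode above 0.02 m).
It also fails if it takes over 61 s, if anything falls off the work surface, if the arm or the gripper's body presses on something with over 40 N, if the wrist force passes 120 N, or if a joint passes its speed limit or range.

## Working session

There is one attempt and no reset: what is moved stays moved. The work goes in short steps, each a Python script; the robot and the scene stay as the last script left them, time stands still between calls to the robot, and variables do not carry over. Pictures are saved under pics/ and viewed, at most 10 in all, crops included, and the job is handed in when it is done.

```bash
ls; mkdir -p pics
python3 - <<'E'
from rig import bot, imaging, kin, claw
import cv2
for n in("top","scene"):
    c=imaging.read_camera(n); cv2.imwrite(f"pics/{n}0.png",c.pop("image")); print(n,c)
c=imaging.read_camera("wrist");c.pop("image");print(c)
print(bot.read_state())
E
```

```text
pics
rig.py
top {'fovy': 43.97480925290767, 'cx': 259.2666437852101, 'cy': 195.10050732504467, 'k1': 0.04250799730417848, 'eye': array([ 429.79905948,   60.48104239, 1372.56567028]), 'attitude': array([-0.06187728,  0.70665829, -0.70210281,  0.06210407])}
scene {'fovy': 53.9501044828958, 'cx': 261.5994239740415, 'cy': 197.5928019736026, 'k1': -0.06025040486988741, 'eye': array([283.62877361, 717.740776  , 628.45014631]), 'attitude': array([ 0.10284544, -0.21179012,  0.8672507 , -0.43868437])}
{'fovy': 59.130804503088015, 'cx': 258.08721690864206, 'cy': 194.97229541646396, 'k1': -0.08920508924924617, 'mount': array([[-6.36728639e-04, -9.62828534e-01, -2.70112586e-01,
         6.76220430e+01],
       [ 9.99999766e-01, -5.46012088e-04, -4.10985928e-04,
        -2.06259471e-01],
       [ 2.48224241e-04, -2.70112785e-01,  9.62828656e-01,
        -1.42322551e+02],
       [ 0.00000000e+00,  0.00000000e+00,  0.00000000e+00,
         1.00000000e+00]])}
{'clock': 0.15, 'joint_positions': array([-1.27658013e+00,  3.00362628e-01,  1.52141194e+00,  1.05814280e-05,
        1.32072613e+00, -6.65493783e-02]), 'qvel': array([-0.00121952,  0.00022444, -0.00271192, -0.0003001 ,  0.00203106,
        0.00082971]), 'effort': array([ 6.25001849e-04, -5.43671107e+01, -3.61887288e+01, -6.97880546e-05,
        3.18671293e-03,  6.39269501e-05]), 'ee_pos': array([ 194.1200032 , -514.41841939,  230.85238283]), 'tool_rot': array([-4.51663540e-04,  9.83775224e-01,  1.79404856e-01, -4.64786947e-05]), 'ft_force': array([-0.19544616, -0.66279746, -0.34478353]), 'moment': array([ 0.01964493, -0.03401701, -0.00159675]), 'grip_force': 0.0, 'grip_width': 85.47680946808416}
```

View pics/top0.png

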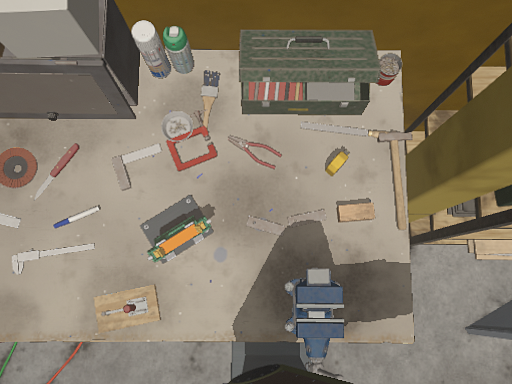

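View pics/scene0.png

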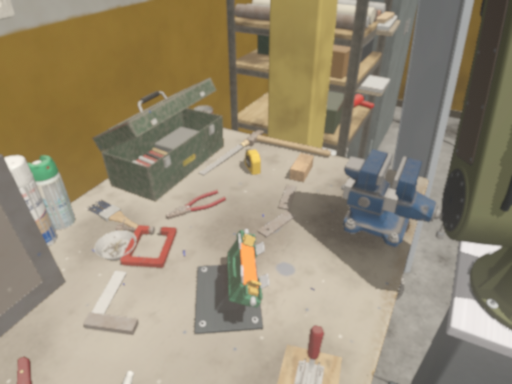

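The top view shows the blanks near (266,225) and (307,216), the magazine at (178,235), the wood block at (356,211) and the tape at (337,161). The scene view agrees with this. Next I'll write helpers and get rough positions.

```bash
cat > h.py <<'E'
from rig import bot, imaging, kin, claw
import numpy as np, cv2
from scipy.spatial.transform import Rotation as R
def rot(q): return R.from_quat(np.r_[q[1:],q[0]])
def quat(M):
    q=R.from_matrix(M).as_quat(); return np.r_[q[3],q[:3]]
class Cam:
    def __init__(s,name):
        st=bot.read_state(); c=imaging.read_camera(name); s.img=c["image"]
        s.f=192/np.tan(np.radians(c["fovy"]/2)); s.c=np.array([c["cx"],c["cy"]]); s.k=c["k1"]
        if name=="wrist":
            T=rot(st["tool_rot"]).as_matrix(); m=c["mount"]; s.R=T@m[:3,:3]; s.e=st["ee_pos"]+T@m[:3,3]
        else: s.R=rot(c["attitude"]).as_matrix(); s.e=np.array(c["eye"])
    def ray(s,uv):
        d=(np.atleast_2d(uv).astype(float)-s.c)/s.f; x=d.copy()
        for _ in range(20): x=d/(1+s.k*(x**2).sum(1,keepdims=True))
        return np.c_[x,np.ones(len(x))]@s.R.T
    def plane(s,uv,z):
        r=s.ray(uv); return s.e+r*((z-s.e[2])/r[:,2])[:,None]
    def proj(s,P):
        p=(np.atleast_2d(P)-s.e)@s.R; x=p[:,:2]/p[:,2:]
        return x*(1+s.k*(x**2).sum(1,keepdims=True))*s.f+s.c
    def save(s,n): cv2.imwrite(f"pics/{n}.png",s.img)
def tri(c1,u1,c2,u2):
    a=c1.ray(u1)[0];b=c2.ray(u2)[0]; a/=np.linalg.norm(a);b/=np.linalg.norm(b)
    t=np.linalg.lstsq(np.c_[a,-b],c2.e-c1.e,rcond=None)[0]
    p,q=c1.e+a*t[0],c2.e+b*t[1]; return (p+q)/2,np.linalg.norm(p-q)
E
python3 - <<'E'
from h import *
np.set_printoptions(precision=1,suppress=True)
c=Cam("top")
print(c.plane([[248,218],[282,231],[288,217],[325,212],[337,161],[356,211],[186,197],[142,226]],6))
i=c.img[180:280,130:390]; i=cv2.resize(i,(780,300),interpolation=cv2.INTER_CUBIC); cv2.imwrite("pics/topcrop.png",i)
print(c.plane([[178,236]],95))
E
```

```text
[[ 604.7   93.     6. ]
 [ 567.7   -5.3    6. ]
 [ 608.4  -22.8    6. ]
 [ 623.7 -130.     6. ]
 [ 776.  -168.     6. ]
 [ 627.3 -219.7    6. ]
 [ 665.2  274.2    6. ]
 [ 579.7  397.6    6. ]]
[[543.5 278.1  95. ]]
```

View pics/topcrop.png

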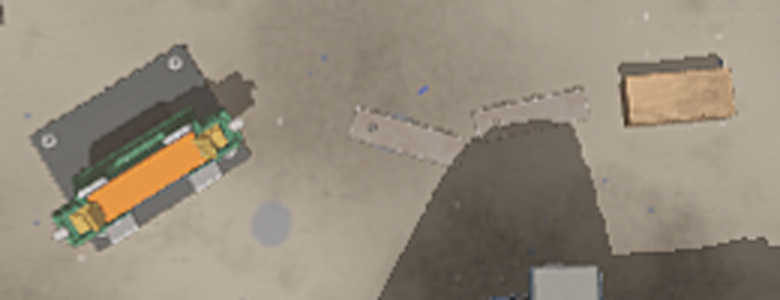

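The crop shows the blanks, the magazine yawed about +30° and the wood block clearly. Next I'll take close wrist views.

```bash
cat >> h.py <<'E'
def down(yaw):  # tool x axis at yaw, pointing down
    c,s=np.cos(yaw),np.sin(yaw); return quat(np.array([[c,s,0],[s,-c,0],[0,0,-1.]]))
def head(psi):
    hy=np.array([-np.sin(psi),np.cos(psi),0]); hz=np.array([-.5*np.cos(psi),-.5*np.sin(psi),3**.5/2])
    return np.c_[np.cross(hy,hz),hy,hz]
def tilt(psi,s=1):
    H=head(psi); return quat(np.c_[s*H[:,1],s*H[:,0],-H[:,2]])
E
python3 - <<'E'
from h import *
import pickle
np.set_printoptions(precision=2,suppress=True)
bot.move_to([625,-20,240],down(0)); bot.dwell(.3); a=Cam("wrist"); a.save("w1"); print(bot.read_state()["clock"])
H=head(np.radians(30)); o=np.array([543,278,95.])
for s in(1,-1):
    j=kin.ik(o+H[:,2]*140,tilt(np.radians(30),s)); print(s,j)
for s in(-1,1):
  try:
    bot.move_to(o+H[:,2]*130-s*30*H[:,1],tilt(np.radians(30),s)); break
  except bot.MotionError as e: print(e)
bot.dwell(.3); b=Cam("wrist"); b.save("w2"); print(s,bot.read_state()["clock"],bot.read_state()["joint_positions"])
pickle.dump((a,b),open("w.pkl","wb"))
E
```

```text
2.8833
1 [ 0.36  0.05  1.93  0.13  0.65 -0.25]
-1 None
the arm cannot take that pose within its joint ranges
1 4.8417 [ 0.29  0.08  1.92  0.19  0.64 -0.35]
```

View pics/w1.png

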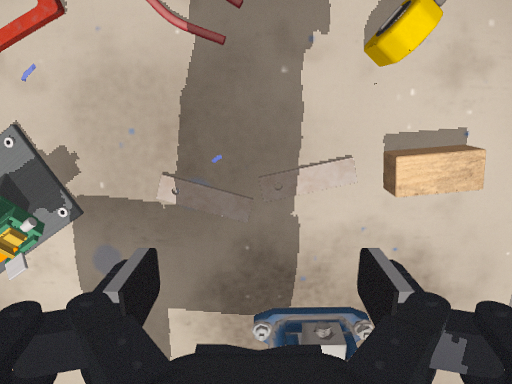

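View pics/w2.png

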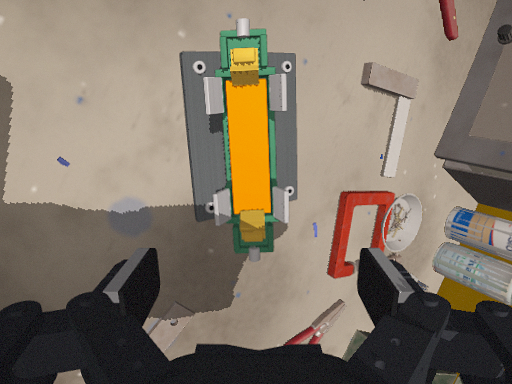

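w1: blank_a runs from (160,187) to (252,207) and blank_b from (260,188) to (357,168). w2: the orange follower spans about (226–272, 80–215), with the catches at (245,58) and (253,222). Now I'll measure both.

Run:
```python
from h import *
import pickle
np.set_printoptions(precision=2,suppress=True)
a,b=pickle.load(open("w.pkl","rb"))
hsv=cv2.cvtColor(b.img,cv2.COLOR_BGR2HSV)
for p in [(150,250),(58,245),(222,253),(235,253)]: print(p,hsv[p])
m=cv2.inRange(hsv,(12,200,225),(19,255,255)); m=cv2.morphologyEx(m,cv2.MORPH_OPEN,np.ones((3,3)))
cs=cv2.findContours(m,cv2.RETR_EXTERNAL,cv2.CHAIN_APPROX_NONE)[0]; c=max(cs,key=cv2.contourArea)[:,0]
print(cv2.boundingRect(c))
o=np.array([543,278,95.]);psi=np.radians(30)
for _ in range(5):
    H=head(psi); r=b.ray(c); P=b.e+r*(((o-H[:,2]-b.e)@H[:,2])/(r@H[:,2]))[:,None]
    L=(P-o)@H; (cx,cy),sz,ang=cv2.minAreaRect(L[:,:2].astype(np.float32))
    box=cv2.boxPoints(((cx,cy),sz,ang)); e=[box[1]-box[0],box[2]-box[1]]; e=max(e,key=np.linalg.norm); e=e*np.sign(e[1])
    psi+=-np.arctan2(e[0],e[1])*1.0
    o=o+H[:,0]*cx+H[:,1]*cy; o=o-H[:,2]*(o[2]-95)/H[2,2]
    print(o,np.degrees(psi),sz,cx,cy)
g=a.img[140:235,145:370]
cr=cv2.resize(g,None,fx=3.5,fy=3.1,interpolation=cv2.INTER_CUBIC)
s=cv2.cvtColor(g,cv2.COLOR_BGR2HSV)[:,:,1]; s=cv2.medianBlur(s,3); s=np.clip(s.astype(float)*4,0,255).astype(np.uint8)
s=cv2.resize(s,(cr.shape[1],cr.shape[0])); cv2.imwrite("pics/w1c.png",np.vstack([cr,cv2.merge([s]*3)]))
```

```text
(150, 250) [ 19 255 246]
(58, 245) [ 22 175 232]
(222, 253) [ 22 180 194]
(235, 253) [ 21 184 143]
(231, 152, 39, 61)
[549.53 250.44  95.  ] 32.34111756090427 (30.441768646240234, 51.66521453857422) -7.038476943969727 -27.129369735717773
[549.17 251.29  95.  ] 32.55018162059 (29.988914489746094, 51.098060607910156) 0.13120651245117188 0.9043006896972656
[549.18 251.26  95.  ] 32.56883140876303 (29.997480392456055, 51.132144927978516) -0.0024976730346679688 -0.026010513305664062
[549.18 251.26  95.  ] 32.570496291031255 (29.99732780456543, 51.13363265991211) 5.245208740234375e-05 -0.0001850128173828125
[549.18 251.26  95.  ] 32.57064375766951 (29.997331619262695, 51.133792877197266) -9.5367431640625e-07 -5.91278076171875e-05
```

View pics/w1c.png

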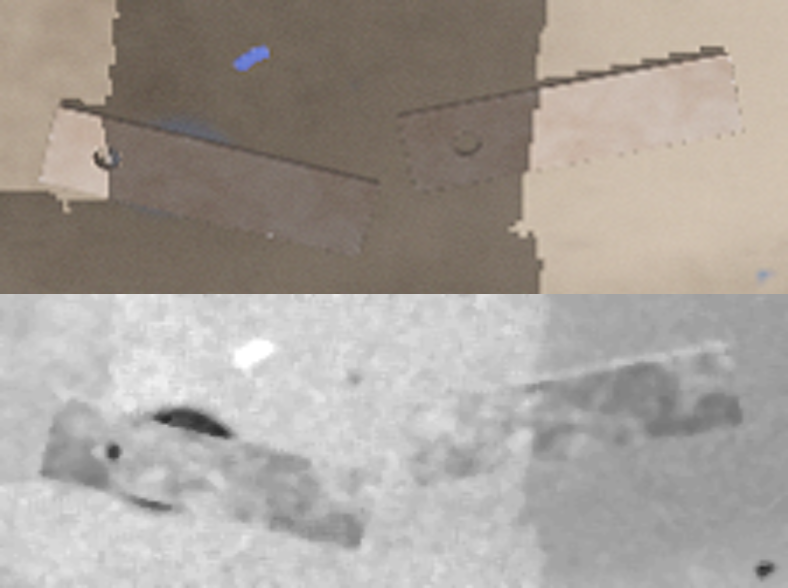

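The upper half of the crop shows blank A's corners at about (62,106), (378,184), (360,254), (42,184), and blank B's at (400,118), (730,52), (742,132), (418,192). I'll check these against the 30 x 110 size and widen the orange mask.

```bash
cat > m.py <<'E'
from h import *
import pickle
np.set_printoptions(precision=2,suppress=True)
a,b=pickle.load(open("w.pkl","rb"))
hsv=cv2.cvtColor(b.img,cv2.COLOR_BGR2HSV)
m=cv2.inRange(hsv,(10,215,150),(21,255,255)); m=cv2.morphologyEx(m,cv2.MORPH_OPEN,np.ones((3,3)))
cs=cv2.findContours(m,cv2.RETR_EXTERNAL,cv2.CHAIN_APPROX_NONE)[0]; c=max(cs,key=cv2.contourArea)[:,0]
print(cv2.boundingRect(c))
o=np.array([543,278,95.]);psi=np.radians(30)
for _ in range(6):
    H=head(psi); r=b.ray(c); P=b.e+r*(((o-H[:,2]-b.e)@H[:,2])/(r@H[:,2]))[:,None]
    L=(P-o)@H; (cx,cy),sz,ang=cv2.minAreaRect(L[:,:2].astype(np.float32))
    box=cv2.boxPoints(((cx,cy),sz,ang)); e=[box[1]-box[0],box[2]-box[1]]; e=max(e,key=np.linalg.norm); e=e*np.sign(e[1])
    psi-=np.arctan2(e[0],e[1])
    o=o+H[:,0]*cx+H[:,1]*cy; o=o-H[:,2]*(o[2]-95)/H[2,2]
print("head",o,np.degrees(psi),sz)
# foot screws check: 4 screws on foot top z=10
print("screws",a.plane([[9,142],[63,212]],10), b.plane([[200,68],[287,67],[211,208],[290,191]],10))
for q in ([(62,106),(378,184),(360,254),(42,184)],[(400,118),(730,52),(742,132),(418,192)]):
    p=np.array(q)/[3.5,3.1]+[145,140]; P=a.plane(p-.3,6)[:,:2]
    l=(P[0]+P[3]-P[1]-P[2])/2; print(P.mean(0),np.degrees(np.arctan2(-l[0],l[1])),np.linalg.norm(np.roll(P,-1,0)-P,axis=1))
E
python3 m.py
```

```text
(226, 79, 45, 135)
head [534.41 273.9   95.  ] 32.65368737683765 (31.212255477905273, 106.94688415527344)
screws [[652.06 267.98  10.  ]
 [567.15 213.42  10.  ]] [[494.63 330.21  10.  ]
 [578.87 384.91  10.  ]
 [570.29 211.26  10.  ]
 [656.02 266.49  10.  ]]
[582.64  41.4 ] -15.486442006084436 [107.42  28.49 109.59  31.32]
[605.06 -77.51] 12.638502107831966 [109.21  30.56 109.06  29.02]
```

Run:
```python
import cv2
i=cv2.imread("pics/w2.png"); r=cv2.rotate(i[10:270,170:310],cv2.ROTATE_90_COUNTERCLOCKWISE)
cv2.imwrite("pics/w2c.png",cv2.resize(r,None,fx=3,fy=3,interpolation=cv2.INTER_CUBIC))
```

```text
(no output)
```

View pics/w2c.png

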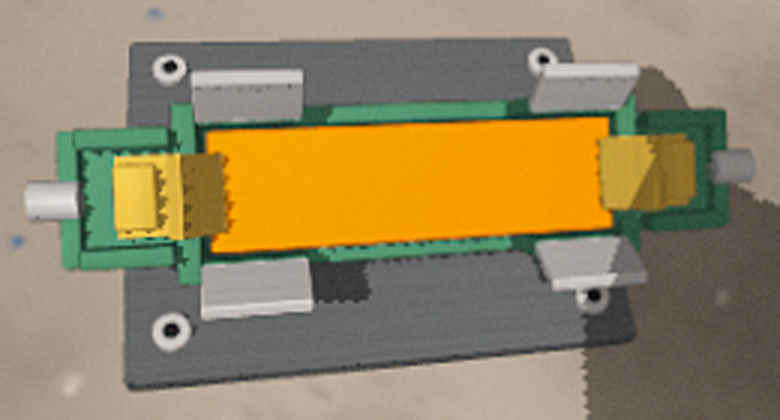

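Run:
```python
from h import *
import pickle
np.set_printoptions(precision=2,suppress=True)
a,b=pickle.load(open("w.pkl","rb"))
psi=np.radians(32.7);H=head(psi);o=np.array([537,274,95.])
def P(X,Y,z):
    r=b.ray([309-Y/3,X/3+10])[0]; p=b.e+r*(((o+H[:,2]*z-b.e)@H[:,2])/(r@H[:,2])); return (p-o)@H
print("tips",P(230,193,1),P(600,172,1))
for n,x,y in(("L up",247,71),("L lo",257,312),("R up",588,69),("R lo",600,283)): print(n,P(x,y,18))
for q in((205,130),(610,117),(212,252),(612,228)): print("orange",P(*q,-1))
t=Cam("top")
g=cv2.cvtColor(t.img,cv2.COLOR_BGR2HSV)[190:275,130:225]
for p in (o,o+50*H[:,1],o-50*H[:,1]): print("top proj",t.proj(p))
m=cv2.inRange(cv2.cvtColor(t.img,cv2.COLOR_BGR2HSV),(10,215,150),(21,255,255))[190:275,130:225]
print(cv2.minAreaRect(cv2.findNonZero(m)))
```

```text
tips [-2.7  49.61  1.  ] [ -2.06 -49.47   1.  ]
L up [26.7  44.22 18.  ]
L lo [-30.74  44.43  18.  ]
R up [ 25.48 -41.29  18.  ]
R lo [-30.45 -42.27  18.  ]
orange [13.47 55.1  -1.  ]
orange [ 13.21 -53.81  -1.  ]
orange [-17.5   54.76  -1.  ]
orange [-18.08 -53.11  -1.  ]
top proj [[179.45 238.45]]
top proj [[163.27 248.51]]
top proj [[195.48 228.49]]Traceback (most recent call last):
  File "<stdin>", line 15, in <module>
cv2.error: OpenCV(4.12.0) /io/opencv/modules/imgproc/src/convhull.cpp:143: error: (-215:Assertion failed) total >= 0 && (depth == CV_32F || depth == CV_32S) in function 'convexHull'
```

The head comes out near (535,274,95) at 32.7° and its sizes check. The views disagree by about 2 mm, so I'll do the final alignment relative to the mouth with a blank in hand. Next: pick blank A and carry it above the mouth.

```bash
cat >> h.py <<'E'
def pick(c,yawdeg):
    best=None
    for k in(90,-90):
        q=down(np.radians(yawdeg+k)); j=kin.ik([*c,60],q)
        if j is not None and (best is None or abs(j[5])<abs(best[1][5])): best=(q,j,k)
    q,j,k=best; print("k",k,j)
    claw.move_gripper(42,100); bot.move_to([*c,60],q); bot.servo_line([*c,14],speed=120)
    hit=bot.servo_line([*c,-8],speed=15,until_force=5); z=bot.read_state()["ee_pos"][2]
    bot.servo_line([*c,z+1.0],speed=20); claw.move_gripper(20,100)
    s=bot.read_state(); print("hit",hit,z,s["ee_pos"],s["grip_width"],s["grip_force"],s["ft_force"])
    bot.servo_line([*c,90],speed=150)
O=np.array([535,273.8,95.]);PSI=np.radians(32.7);HD=head(PSI)
def hp(x,y,z): return O+HD@np.array([x,y,z])
E
python3 - <<'E'
from h import *
import pickle
np.set_printoptions(precision=2,suppress=True)
img=cv2.imread("pics/top0.png"); bot.move_to([560,150,200],tilt(PSI))
pick([582.6,41.4],-15.5)
q=tilt(PSI)
print(bot.read_state()["clock"])
bot.move_to(hp(0,0,60),q); bot.servo_line(hp(0,0,28),speed=100); bot.dwell(.2)
s=bot.read_state(); print(s["clock"],(s["ee_pos"]-O)@HD,s["grip_width"],s["ft_force"])
c=Cam("wrist"); c.save("w3"); pickle.dump(c,open("w3.pkl","wb"))
E
```

```text
k 90 [ 0.01  0.57  1.57 -0.    1.    0.28]
hit True -1.6879425746951053 [583.26  41.36   0.19] 25.942720036521475 98.79525466261839 [-1.68 -0.6   8.5 ]
9.6083
11.2 [ 0.36 -0.17 28.49] 25.911615290601397 [-0.28  0.61 -1.02]
```

Run:
```python
import cv2
i=cv2.imread("pics/w3.png"); cv2.imwrite("pics/w3c.png",cv2.resize(i[0:300,120:400],None,fx=2,fy=2,interpolation=cv2.INTER_CUBIC))
```

```text
(no output)
```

View pics/w3c.png

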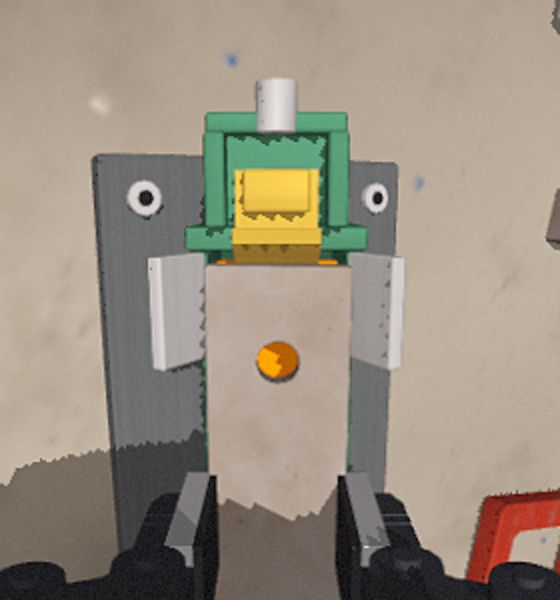

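w3 shows blank A held square over the mouth. Its end edge is at crop row 265, its centre column is about 279, and the catch and bracket are at about 277, so it is laterally within 0.5 mm. Now the y check.

Run:
```python
from h import *
import pickle
np.set_printoptions(precision=2,suppress=True)
a,b=pickle.load(open("w.pkl","rb")); c=pickle.load(open("w3.pkl","rb"))
def P(k,uv,z):
    r=k.ray(uv)[0]; p=k.e+r*(((O+HD[:,2]*z-k.e)@HD[:,2])/(r@HD[:,2])); return ((p-O)@HD)[:2]
B=lambda X,Y:[309-Y/3,X/3+10]; C=lambda X,Y:[X/2+120,Y/2]
print("b crest",P(b,B(183,193),18),"tip",P(b,B(230,193),1),P(b,B(600,172),1))
print("c crest",P(c,C(277,229),18))
print("blank end L,R",P(c,C(208,265),34.5),P(c,C(350,265),34.5),"hole",P(c,C(278,361),34.5))
print("flares",P(c,C(152,313),18),P(c,C(402,313),18))
print("flare ends",P(c,C(152,258),18),P(c,C(155,370),18))
im=cv2.imread("pics/top0.png"); t=Cam("top"); m=cv2.inRange(cv2.cvtColor(im,cv2.COLOR_BGR2HSV),(10,200,120),(21,255,255))[190:275,130:225]
(u,v),sz,ang=cv2.minAreaRect(cv2.findNonZero(m)); print("top",P(t,[u+130,v+190],-1),sz)
```

```text
b crest [ 0.07 59.02] tip [-1.11 48.68] [ -0.47 -50.07]
c crest [-0.16 62.54]
blank end L,R [-13.98  56.14] [14.42 56.12] hole [ 0.01 36.4 ]
flares [-28.74  43.85] [28.4  43.79]
flare ends [-28.17  56.29] [-28.68  30.43]Traceback (most recent call last):
  File "<stdin>", line 14, in <module>
cv2.error: OpenCV(4.12.0) /io/opencv/modules/imgproc/src/convhull.cpp:143: error: (-215:Assertion failed) total >= 0 && (depth == CV_32F || depth == CV_32S) in function 'convexHull'
```

The flares read y = 30.4 to 56.3 and the crest is consistent, so the blank sits about +1 mm in y. I'll correct that and push.

```bash
cat >> h.py <<'E'
def insert(dx,dy,zend=-13):
    bot.servo_line(hp(dx,dy,20),speed=60)
    hit=False
    for z in list(range(16,int(zend)-1,-3)):
        hit=bot.servo_line(hp(dx,dy,z),speed=30,until_force=32)
        s=bot.read_state(); print(z,(s["ee_pos"]-O)@HD,s["ft_force"]@HD,s["grip_width"],s["clock"])
        if hit: print("HIT"); break
    return hit
E
python3 - <<'E'
from h import *
np.set_printoptions(precision=2,suppress=True)
insert(-.3,-1,-14)
c=Cam("wrist"); cv2.imwrite("pics/w4c.png",cv2.resize(c.img[0:300,120:400],None,fx=2,fy=2,interpolation=cv2.INTER_CUBIC))
E
```

```text
16 [-0.42 -0.95 15.82] [-0.67 -0.24 -1.39] 26.153337523151134 11.8667
13 [-0.41 -0.97 12.86] [-0.41 -0.83 -1.12] 26.148376852969392 12.1167
10 [-0.37 -0.98  9.87] [-1.25 -0.   -1.12] 26.20839205695877 12.3667
7 [-0.4  -0.97  6.85] [-0.43  0.01 -0.32] 26.177211524249874 12.6167
4 [-0.41 -0.99  3.83] [-0.67  0.53  0.07] 26.635977545145522 12.8667
1 [-0.51 -0.95  0.76] [-0.67 -0.48 -0.77] 26.064942968363003 13.1167
-2 [-0.1  -1.02 -1.94] [-0.55 -0.08  4.94] 26.186464556629367 13.3667
-5 [-0.06 -1.02 -4.9 ] [-0.28 -0.3   5.13] 26.112919853602012 13.6167
-8 [-0.1  -1.02 -7.9 ] [0.15 1.25 5.97] 26.238409494089026 13.8667
-11 [ -0.13  -1.04 -10.92] [-0.01  0.07  6.8 ] 26.26810014594569 14.1167
-14 [ -0.1   -1.04 -13.87] [0.5  0.37 5.79] 25.92184803121036 14.3667
```

View pics/w4c.png

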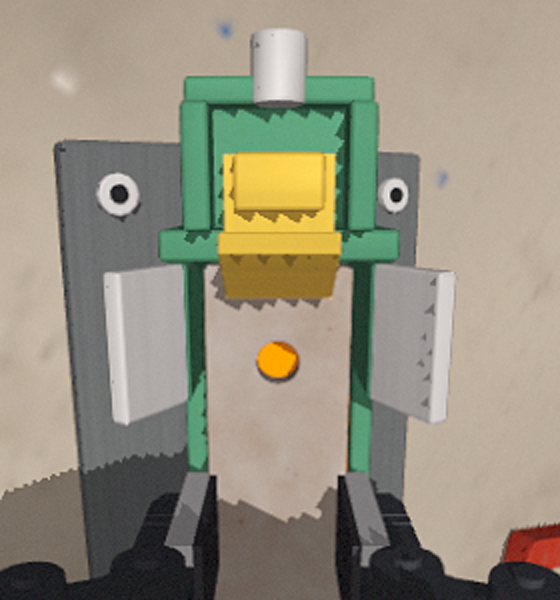

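w4: catch_l is out over the blank, the blank is unmoved in the grip and the forces are low. I'll push 2 mm further, release, back off and check the other end.

Run:
```python
from h import *
np.set_printoptions(precision=2,suppress=True)
bot.servo_line(hp(-.3,-1,-16),speed=30,until_force=30); print(bot.read_state()["ft_force"]@HD)
claw.move_gripper(46); bot.servo_line(hp(0,-1,40),speed=150)
bot.servo_line(hp(0,-50,110),speed=200); bot.dwell(.2)
c=Cam("wrist"); i=cv2.rotate(c.img[0:280,170:330],cv2.ROTATE_90_COUNTERCLOCKWISE); print(bot.read_state()["clock"])
cv2.imwrite("pics/w5c.png",cv2.resize(i,None,fx=2.8,fy=2.8,interpolation=cv2.INTER_CUBIC))
```

```text
[ 0.94 -0.08  6.8 ]
16.3417
```

View pics/w5c.png

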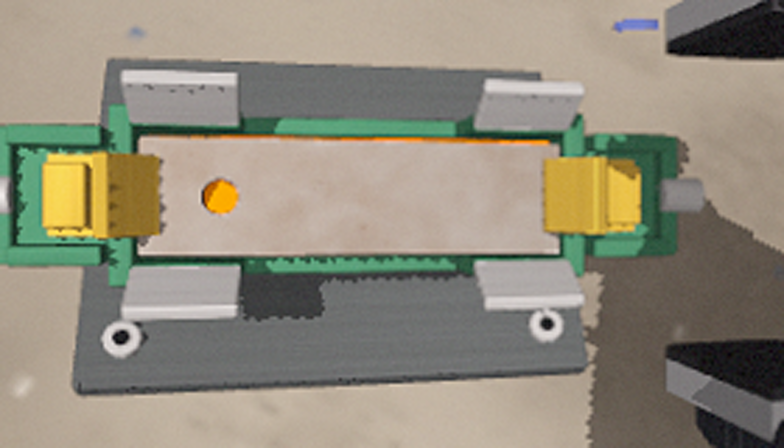

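w5: blank A is seated flat, with both brass catches out over its ends. I've used all ten picture views, so I'll check blank B numerically, comparing its end edge in the same pose with w3.

```bash
cat >> h.py <<'E'
def endrow(img):
    s=cv2.cvtColor(img,cv2.COLOR_BGR2HSV)[:,:,1].astype(int)
    def first(c0,c1):
        p=s[:,c0:c1].mean(1); r=np.where(p[118:]<70)[0]; return 118+r[0] if len(r) else None
    g=cv2.cvtColor(img,cv2.COLOR_BGR2HSV)[150,:,1].astype(int); 
    return first(240,258),first(260,278),[int(x) for x in g[216:232]],[int(x) for x in g[288:304]]
E
python3 - <<'E'
from h import *
np.set_printoptions(precision=2,suppress=True)
print("A ref",endrow(cv2.imread("pics/w3.png")))
bot.move_to([580,0,180],down(np.radians(102.6)))
pick([605.1,-76.7],12.6)
bot.move_to(hp(0,0,60),tilt(PSI)); bot.servo_line(hp(0,0,28),speed=100); bot.dwell(.2)
s=bot.read_state(); print(s["clock"],(s["ee_pos"]-O)@HD,s["grip_width"],s["ft_force"])
c=Cam("wrist"); c.save("w6"); print("B",endrow(c.img))
E
```

```text
A ref (np.int64(132), np.int64(132), [13, 12, 10, 12, 14, 8, 30, 42, 43, 41, 40, 39, 36, 37, 37, 36], [46, 48, 50, 48, 42, 45, 42, 41, 12, 13, 10, 10, 11, 12, 10, 10])
k 90 [-0.19  0.61  1.49 -0.    1.04 -0.41]
hit True -1.6995662641748863 [605.73 -76.76   0.22] 26.13346050638491 98.64189223936137 [-0.95  0.97  9.84]
22.8583 [ 0.38 -0.15 28.53] 26.04356869245351 [ 0.71 -0.44 -1.17]
B (np.int64(136), np.int64(136), [12, 12, 11, 10, 11, 28, 42, 37, 39, 38, 37, 35, 41, 38, 39, 39], [46, 43, 43, 42, 41, 40, 40, 23, 8, 12, 10, 10, 11, 10, 10, 13])
```

Blank B's end is 4 px lower, about 1.7 mm toward -y, and square. So dy = +0.7.

Run:
```python
from h import *
np.set_printoptions(precision=2,suppress=True)
if not insert(-.3,.7,-14): bot.servo_line(hp(-.3,.7,-16),speed=30,until_force=30)
s=bot.read_state(); print(s["ft_force"]@HD,s["grip_width"])
c=Cam("wrist"); c.save("w7")
for n in("w4c",): pass
h=cv2.cvtColor(c.img,cv2.COLOR_BGR2HSV); print("S col258:",[int(x) for x in h[100:170:3,250:266,1].mean(1)])
r=cv2.cvtColor(cv2.imread("pics/w4c.png"),cv2.COLOR_BGR2HSV)[:, 260:292,1].mean(1); print("A ref   :",[int(r[2*y]) for y in range(100,170,3)])
```

```text
16 [-0.45  0.73 15.81] [-0.68 -0.92  0.05] 26.20519961054001 23.475
13 [-0.39  0.7  12.86] [-0.21  0.82 -1.65] 26.50066351484967 23.725
10 [-0.11  0.63  9.97] [ 0.6  -1.04  0.54] 26.2723938081053 23.975
7 [0.02 0.63 7.01] [ 0.91 -0.5   1.38] 26.289083761102326 24.225
4 [-0.07  0.69  3.98] [1.88 0.87 0.63] 26.05349612957778 24.475
1 [-0.7   0.79  0.73] [-0.02  0.5  -1.72] 26.30983129447503 24.725
-2 [-0.63  0.8  -2.14] [-1.63  1.94  3.75] 26.249522639208035 24.975
-5 [-0.51  0.78 -5.04] [-2.04  1.19  3.76] 26.084694439791747 25.225
-8 [-0.41  0.74 -7.96] [-1.84  1.7   5.46] 26.158362660941407 25.475
-11 [ -0.29   0.73 -10.89] [-1.99  1.18  5.19] 26.215370779079947 25.725
-14 [ -0.25   0.7  -13.87] [-1.87  1.28  6.1 ] 26.30297639615446 25.975
[-1.8   0.58  5.57] 26.424945070505952
S col258: [173, 173, 173, 179, 180, 174, 173, 175, 177, 174, 175, 180, 184, 180, 183, 177, 175, 179, 141, 46, 43, 42, 41, 39]
A ref   : [172, 175, 180, 176, 173, 171, 177, 173, 175, 182, 181, 181, 179, 179, 181, 180, 164, 42, 42, 43, 42, 40, 37, 37]
```

catch_l is out over B. I'll release and compare with the w5 view, where both catches were confirmed out.

Run:
```python
from h import *
np.set_printoptions(precision=2,suppress=True)
claw.move_gripper(46); bot.servo_line(hp(0,0,40),speed=150)
bot.servo_line(hp(0,-50,110),speed=200); bot.dwell(.2)
c=Cam("wrist"); c.save("w8"); i=cv2.rotate(c.img[0:280,170:330],cv2.ROTATE_90_COUNTERCLOCKWISE); print(bot.read_state()["clock"])
i=cv2.resize(i,None,fx=2.8,fy=2.8,interpolation=cv2.INTER_CUBIC)
for n,j in(("A",cv2.imread("pics/w5c.png")),("B",i)):
    h=cv2.cvtColor(j,cv2.COLOR_BGR2HSV); br=cv2.inRange(h,(18,120,90),(28,255,255))
    st=cv2.connectedComponentsWithStats(br)[2]; print(n,"brass",[tuple(map(int,x)) for x in st[1:] if x[4]>600])
    low=cv2.inRange(h,(0,0,90),(179,65,255)); low[:110]=0; low[280:]=0; low=cv2.morphologyEx(low,cv2.MORPH_OPEN,np.ones((7,7)))
    lab,st=cv2.connectedComponentsWithStats(low)[1:3]; k=lab[195,350]; print("steel",k,st[k], cv2.minAreaRect(cv2.findNonZero((lab==k).astype(np.uint8))))
    H=cv2.inRange(h,(8,215,100),(20,255,255)); print("orange px",[tuple(map(int,x)) for x in cv2.connectedComponentsWithStats(H)[2][1:] if x[4]>60])
```

```text
27.9583
A brass [(43, 151, 117, 88, 9451), (543, 156, 98, 79, 7111), (207, 181, 31, 32, 699)]
steel 5 [  137   135   423   123 43728] ((348.45623779296875, 198.5423583984375), (422.9027404785156, 120.1200942993164), 0.9877604246139526)
orange px [(335, 137, 214, 6, 572), (204, 181, 33, 31, 500)]
B brass [(43, 151, 117, 88, 9452), (543, 156, 98, 79, 7100)]
steel 5 [  137   138   423   120 44042] ((348.0, 197.5), (119.0, 422.0), 90.0)
orange px [(206, 183, 29, 30, 538)]
```

Both catches read the same as in the confirmed state, the steel outline is level and square, and the gripper is open and clear. I'll hand in.

Run:
```python
from h import *
bot.dwell(.3); print(bot.read_state()["ft_force"], bot.read_state()["grip_width"]); print(bot.finish_job())
```

```text
[ 0.02484477  0.23857565 -0.33949672] 45.87635856838277
the job is handed in; nothing more can be done
None
```

I pushed both blanks into the magazine and handed the job in at about 28 s of the 61 s allowed; the final wrist image matched the confirmed one-blank state, with both catches out over the ends and the gripper clear, but no verdict came back.

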